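Stir the bead bath

TASK

Set the stirring paddle blade down in the bead bath's pot, leaning on the rim, and let go of it. Then take it again near the top of its handle so that it hangs steeply down, and stir the beads, blade close to the pot's floor, twice right round anticlockwise seen from above, starting and ending at the side where the pot's handle is and sweeping along near the wall so that the beads are pushed round. Leave the paddle leaning in the pot again, with all the beads inside and the things around undisturbed.

Things in the scene. Friction and masses are not known exactly. Their poses are not given: they have to be found in the camera images.
- bead_bath: fixed bead bath: steel pot (inner radius 60 mm, wall 3 mm, lip radius 66 mm, rim 115 mm and inner floor 29 mm above the desk) on a round grey base, radius 78 mm, 25 mm high. One short black handle, 15 mm thick, sticks out of the pot's side along the body's -y to 118 mm from the axis, about 100 mm above the desk. Origin: centre of the underside; z up; yaw varies
- pot_floor (a point): centre of the pot's inner floor, 29 mm above the desk; axes as bead_bath, so -y points to the pot's handle
- pot_rim (a point): centre of the pot's mouth, at rim height (86 mm above the inner floor)
- paddle: stirring paddle, 200 mm long, 110 g, lying on the desk beside the bead bath: white plastic handle 14 x 14 mm (x -35 to 100 mm, black band near its end), flat steel blade 20 mm wide, 8 mm thick (x -100 to -30). Origin: underside, at half length; x from blade to handle end, y across, z up as it lies. Handle axis at z = 7 mm; blade's underside z = 0; centre of mass near x = -42 mm
- paddle_foot (a point): end of the blade, on its centre line (paddle x = -98, z = 4 mm); axes as paddle
- paddle_top (a point): end of the handle (paddle x = +100, z = 7 mm); axes as paddle
- bead_0: one of six equal loose aluminium beads on the pot's floor, a fat round polished pellet 26 mm across and 20 mm high; origin: centre of its underside
- bead_1: one of six equal loose aluminium beads on the pot's floor, a fat round polished pellet 26 mm across and 20 mm high; origin: centre of its underside
- bead_2: one of six equal loose aluminium beads on the pot's floor, a fat round polished pellet 26 mm across and 20 mm high; origin: centre of its underside
- bead_3: one of six equal loose aluminium beads on the pot's floor, a fat round polished pellet 26 mm across and 20 mm high; origin: centre of its underside
- bead_4: one of six equal loose aluminium beads on the pot's floor, a fat round polished pellet 26 mm across and 20 mm high; origin: centre of its underside
- bead_5: one of six equal loose aluminium beads on the pot's floor, a fat round polished pellet 26 mm across and 20 mm high; origin: centre of its underside
- pipette: bystander: white micropipette lying on the desk, 234 mm long, 29 mm thick, on the other side of the bead bath from the paddle; origin: underside, at half length; its length is along its y
- timer: bystander: square black lab timer, 62 x 62 x 18 mm, lying near the desk's far left edge; origin: centre of the underside
There are look-alikes about, which are no part of the job. There is more than one size of the bead_bath; the one meant has the size given above.

How it is judged (in metres and radians):
On the way, in this order (a step that is already met when the one before it is completed fails the run):
1. the paddle leans in the pot, blade down, let go and still (horizontal distance between paddle_foot and pot_floor below 0.063 m and z of paddle_foot in the frame of pot_floor below 0.05 m and angle between paddle's own x axis and vertical below 1.25 rad and contact force between the fingers and paddle below 0.1 N and linear speed of paddle below 0.02 m/s and angular speed of paddle below 0.3 rad/s), for 0.2 s.
2. stirring, turn 1: the held paddle, steep and with its foot among the beads, is on the pot handle's side (contact force between the fingers and paddle above 1 N and angle between paddle's own x axis and vertical below 0.7 rad and z of paddle_foot in the frame of pot_floor below 0.018 m and y of paddle_foot in the frame of pot_floor below -0.018 m and x of paddle_foot in the frame of pot_floor between -0.018 and 0.018 m).
3. stirring, turn 1: the held paddle, steep and with its foot among the beads, is a quarter turn anticlockwise from the handle (contact force between the fingers and paddle above 1 N and angle between paddle's own x axis and vertical below 0.7 rad and z of paddle_foot in the frame of pot_floor below 0.018 m and x of paddle_foot in the frame of pot_floor above 0.018 m and y of paddle_foot in the frame of pot_floor between -0.018 and 0.018 m).
4. stirring, turn 1: the held paddle, steep and with its foot among the beads, is opposite the handle (contact force between the fingers and paddle above 1 N and angle between paddle's own x axis and vertical below 0.7 rad and z of paddle_foot in the frame of pot_floor below 0.018 m and y of paddle_foot in the frame of pot_floor above 0.018 m and x of paddle_foot in the frame of pot_floor between -0.018 and 0.018 m).
5. stirring, turn 1: the held paddle, steep and with its foot among the beads, is three quarters round from the handle (contact force between the fingers and paddle above 1 N and angle between paddle's own x axis and vertical below 0.7 rad and z of paddle_foot in the frame of pot_floor below 0.018 m and x of paddle_foot in the frame of pot_floor below -0.018 m and y of paddle_foot in the frame of pot_floor between -0.018 and 0.018 m).
6. stirring, turn 2: the held paddle, steep and with its foot among the beads, is on the pot handle's side (all of step 2).
7. stirring, turn 2: the held paddle, steep and with its foot among the beads, is a quarter turn anticlockwise from the handle (all of step 3).
8. stirring, turn 2: the held paddle, steep and with its foot among the beads, is opposite the handle (all of step 4).
9. stirring, turn 2: the held paddle, steep and with its foot among the beads, is three quarters round from the handle (all of step 5).
10. stirring, turn 2: the held paddle, steep and with its foot among the beads, is on the pot handle's side again, and beads all round the ring were shifted by over 20 mm (all of step 6 and distance of any of bead_0, bead_2, bead_4 from where it was at the start of the episode above 0.02 m and distance of any of bead_1, bead_3, bead_5 from where it was at the start of the episode above 0.02 m).
At the end, for the whole second after the job is handed in: The paddle leans in the pot blade down, let go and still: foot within 63 mm of the pot's axis and under 50 mm above its inner floor, paddle at most 1.25 rad from upright; all six beads lie in the pot (within 63 mm of its axis, under 60 mm above the inner floor) (all of step 1 and horizontal distance between each of bead_0, bead_1, bead_2, bead_3, bead_4, bead_5 and pot_floor below 0.063 m and z of each of bead_0, bead_1, bead_2, bead_3, bead_4, bead_5 in the frame of pot_floor below 0.06 m); the robot touches nothing.
It fails at once if a bystander (pipette or timer) is moved by more than 30 mm (distance of any of pipette, timer from where it was at the start of the episode above 0.03 m).
It fails at once if a bead leaves the pot (horizontal distance between any of bead_0, bead_1, bead_2, bead_3, bead_4, bead_5 and pot_floor above 0.08 m).
It also fails if it takes over 72 s, if anything falls off the work surface, if the arm or the gripper's body presses on something with over 40 N, if the wrist force passes 120 N, or if a joint passes its speed limit or range.

ROBOT

A 7-joint arm with a two-finger parallel gripper is mounted at the origin on the work surface; the furniture and walls round the work are solid. World frame = base frame: x ahead of the robot, y to its left, z up, the work surface at z = 0. Lengths are in mm, angles in rad, forces in N, time in s.
With the tool pointing down it reaches from about 400 to 900 mm from the base axis. Payload 5.6 kg.
Tool frame: the origin (TCP) lies midway between the tips of the shut fingers; the grasp point (between the pads) lies 19 mm behind it; x points along the fingers, y is the direction in which the jaws open and shut, and the axes are right-handed (so a half turn about x gives the same grasp; the last joint's range is limited). The gripper opens to 92 mm and grips with 3 to 60 N. Pads are 20 mm wide; open, the fingers measure 128 mm over their backs; the gripper's body (75 mm by 189 mm) begins 69 mm behind the grasp point.
Start: joints at [-1.215, 0.468, -0.012, 1.603, 0.006, 1.071, -0.056], TCP at [252.444, 598.983, 214.592] pointing down, gripper open.
Joint ranges: [-2.53, 2.53], [-0.31, 2.02], [-1.57, 1.55], [0.28, 2.44], [-1.29, 4.43], [0.15, 1.84], [-2.92, 2.92]. Speed limits (rad/s): [2.57, 2.57, 3.14, 3.14, 3.14, 3.14, 3.14].

INTERFACE

Orientations are given as a rotation vector (axis times angle).
In Python, from cell import robot, grip, kin, viewer gives the robot as it stands. Calls block until the motion is done:
- robot.movep(position, orientation): joint-space move of the TCP to a pose.
- robot.servo_line(position, feed=150, rotation=None): straight line of the TCP; rotation=None keeps the orientation; feed is the mean speed in mm/s.
- robot.goto_joints(angles): joint-space move.
- grip(opening, newtons=None): opening from 0.0 (shut) to 1.0 (fully open); newtons is the grip in N (None keeps the last); returns when the fingers have stopped.
- robot.hold(seconds).
- kin.ik(position, orientation): joint angles nearest the present ones, or None.
- robot.observe(): the state.
- viewer.read_camera(name): name is "scene" or "top" or "wrist"; returns the picture (420x560x3 uint8, red, green, blue); there is no depth.
- viewer.camera_info(name): a dict with "camera_matrix" (3x3 intrinsics, pixels), "R" (3x3) and "t" (3): a world point X has camera coordinates R X + t. Camera axes: x right, y down, z forward; pixel columns grow to the right and rows downward; lengths in mm; the calibration is good to about 2 mm. A picture is of the moment at which its call begins: read the wrist's pose just before it. camera_info takes no time and is no camera call; for the wrist camera it gives the pose at the moment of the call.
A pose or a line that the arm cannot do raises robot.IKError and nothing moves.
- robot.job_done(): hands the job in, once; it reports no verdict.
Trained networks look in the newest picture that a camera, given by its name, has taken for a name from the list of things; names that differ only in an ending like _2 or _b are one class to them, and where a whole thing is asked for, a point or a joint stands for the part that bears it (a point fixed in the world has none). Each returns a list of dicts, best first, with "confidence" (0 to 1); they miss things now and then, are a little off and sometimes report something else, mostly with a low value. They report only what shows in the picture. A call takes as long as a camera call. They do not tell look-alikes from the thing itself.
- viewer.silhouettes(name, camera): "mask" (420x560 bool, what is visible of it).
- viewer.pinpoint(name, camera): "at" ([x, y, z] in mm, in the coordinates of the camera as it stood for that picture, good to about 4 mm: a listed point, or the origin of a listed thing).
The state is a dict: "t": time; "joints": joint angles; "joint_velocities": joint speeds; "joint_torque": joint torques, N m; "tcp_pos": TCP position; "tcp_rot": TCP orientation; "contact_force": force on the tool from outside, world axes, zero at the start; "wrist_torque": the same for the moment, N m; "grip_width": opening from 0.0 (shut) to 1.0 (fully open).
Only numpy, scipy, OpenCV 4.12 (cv2) and the standard library are available. Lean on these libraries where they do the work, as an engineer would, in place of code of your own. Each camera call takes 0.05 s, during which the arm holds its last target.

## Working session

There is one attempt and no reset: what is moved stays moved. The work goes in short steps, each a Python script; the robot and the scene stay as the last script left them, time stands still between calls to the robot, and variables do not carry over. Pictures are saved under pics/ and viewed, and the job is handed in when it is done.

```bash
ls; mkdir -p pics
cat > h.py <<'E'
import numpy as np, cv2
from scipy.spatial.transform import Rotation as Rn
from cell import robot, grip, kin, viewer
def snap(cam,fn=None):
    info=viewer.camera_info(cam); im=viewer.read_camera(cam)
    if fn: cv2.imwrite('pics/'+fn,im[:,:,::-1])
    return im,info
def world(info,p): return np.array(info['R']).T@(np.array(p)-np.array(info['t']))
def proj(info,X):
    c=np.array(info['R'])@np.array(X)+np.array(info['t']); u=np.array(info['camera_matrix'])@c; return u[:2]/u[2]
def rayz(info,uv,z):
    K=np.array(info['camera_matrix']);R=np.array(info['R']);t=np.array(info['t'])
    d=R.T@np.linalg.inv(K)@np.array([uv[0],uv[1],1.]);o=-R.T@t
    return o+d*(z-o[2])/d[2]
E
python3 - <<'E'
from h import *
print(robot.observe())
for c in ['scene','top','wrist']:
    im,info=snap(c,c+'0.png')
    print(c,np.round(-np.array(info['R']).T@np.array(info['t'])))
    if c=='wrist':continue
    for n in ['bead_bath','pot_floor','paddle','paddle_foot','paddle_top','bead_0','pipette','timer']:
        print(n,[(round(d['confidence'],2),np.round(world(info,d['at'])).tolist(), proj(info,world(info,d['at'])).round().tolist()) for d in viewer.pinpoint(n,c)])
E
```

```text
pics
{'t': 0.0, 'joints': array([-1.21497972,  0.46838282, -0.01161929,  1.6036119 ,  0.00600361,
        1.07137297, -0.05629038]), 'joint_velocities': array([-0.00141229,  0.00067013,  0.00036496, -0.00078722,  0.0010919 ,
        0.00087608, -0.00097729]), 'joint_torque': array([-2.13058293e-04, -5.20571780e+01, -1.21885454e-02, -2.43749696e+01,
       -5.66102669e-02,  1.72902265e-02,  1.56824412e-04]), 'tcp_pos': array([252.24683983, 598.43758918, 213.6415337 ]), 'tcp_rot': array([ 0.31153091,  1.54828523, -0.31425595]), 'contact_force': array([ 0.11137951,  0.19230083, -0.2694776 ]), 'wrist_torque': array([ 0.01785723,  0.03144005, -0.01965972]), 'grip_width': 1.0016454487946649}
scene [ -51. -831. 1028.]
bead_bath [(0.96, [259.0, 260.0, -1.0], [204.0, 193.0]), (0.63, [484.0, -53.0, 1.0], [301.0, 228.0])]
pot_floor [(0.77, [254.0, 260.0, 21.0], [202.0, 189.0]), (0.74, [485.0, -51.0, 28.0], [302.0, 221.0])]
paddle [(0.71, [462.0, 239.0, -1.0], [257.0, 179.0])]
paddle_foot [(0.52, [557.0, 272.0, 2.0], [275.0, 166.0])]
paddle_top [(0.51, [366.0, 206.0, 8.0], [237.0, 191.0])]
bead_
[... 453 characters left out ...]
, 22.0], [182.0, 268.0]), (0.35, [494.0, -84.0, 22.0], [303.0, 184.0])]
paddle [(0.91, [464.0, 234.0, -1.0], [192.0, 197.0])]
paddle_foot [(0.71, [558.0, 269.0, 7.0], [179.0, 165.0]), (0.26, [486.0, -53.0, -1.0], [292.0, 188.0])]
paddle_top [(0.73, [371.0, 207.0, 7.0], [201.0, 229.0])]
bead_0 [(0.6, [475.0, -20.0, 26.0], [280.0, 191.0]), (0.59, [464.0, -81.0, 31.0], [302.0, 194.0]), (0.56, [454.0, -45.0, 27.0], [290.0, 198.0]), (0.55, [526.0, -66.0, 31.0], [296.0, 172.0]), (0.53, [500.0, -83.0, 27.0], [303.0, 181.0]), (0.44, [512.0, -27.0, 30.0], [283.0, 177.0])]
pipette [(0.8, [475.0, -366.0, -2.0], [400.0, 189.0])]
timer [(0.92, [507.0, 365.0, -1.0], [147.0, 183.0])]
wrist [191. 624. 383.]
```

Run:
```python
import cv2,numpy as np
a=cv2.imread('pics/scene0.png');b=cv2.imread('pics/top0.png')
cv2.imwrite('pics/s1.png',cv2.resize(a[110:350,140:440],None,fx=2.6,fy=2.4,interpolation=2))
cv2.imwrite('pics/t1.png',cv2.resize(b[100:325,120:420],None,fx=2.6,fy=2.6,interpolation=2))
```

```text
(no output)
```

View pics/s1.png

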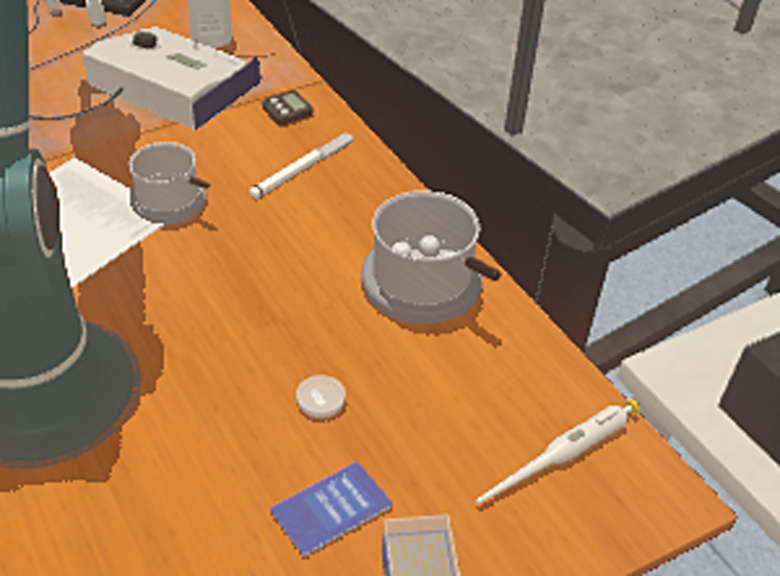

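View pics/t1.png

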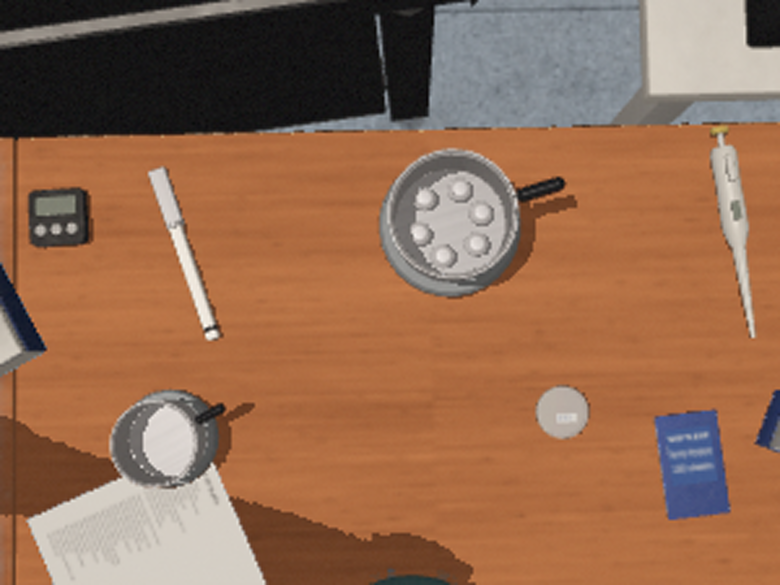

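Target pot is at about (485,-53), with its handle pointing roughly to -y. The small empty pot at left is the look-alike. The paddle is at about (463,236), with its handle end nearest the robot. Next I'll check what the arm can reach and refine the poses.

```bash
cat >> h.py <<'E'
def ori(d,yax):
    """rotvec for tool x=d, tool y ~ yax"""
    x=np.array(d,float);x/=np.linalg.norm(x);y=np.array(yax,float);y-=x*(x@y);y/=np.linalg.norm(y)
    return Rn.from_matrix(np.c_[x,y,np.cross(x,y)]).as_rotvec()
def tooldir(az,b):
    """b: tilt from straight down, towards horizontal azimuth az (tool points to az if b>0)"""
    return np.array([np.sin(b)*np.cos(az),np.sin(b)*np.sin(az),-np.cos(b)])
E
python3 - <<'E'
from h import *
print(viewer.camera_info('wrist')['camera_matrix'])
for nm,P in [('pot',[485,-53,200]),('potn',[420,-60,170]),('pad',[400,215,10])]:
  for az in [-0.6,-.3,0,0.33,.6]:
    for s in (1,-1):
      r=[]
      for b in np.arange(-1.2,1.41,.1):
        d=tooldir(az,b); q=kin.ik(P,ori(d,[-s*np.sin(az),s*np.cos(az),0]))
        if q is not None: r.append(round(float(b),1))
      print(nm,az,s,(r[0],r[-1],len(r)) if r else None)
im,info=snap('top')
from scipy import ndimage
for n in ['paddle','bead_bath']:
  for d in viewer.silhouettes(n,'top'):
    m=d['mask'].astype(np.uint8); ys,xs=np.nonzero(m); 
    if n=='paddle':
      W=np.array([rayz(info,(x,y),8)[:2] for x,y in zip(xs,ys)])
      c=W.mean(0);u=np.linalg.svd(W-c,full_matrices=False)[2][0];p=(W-c)@u
      print(d['confidence'],c,u,c+u*p.min(),c+u*p.max())
    else:
      print(n,d['confidence'],xs.min(),xs.max(),ys.min(),ys.max())
print(rayz(info,(120+563/2.6,100+183/2.6),105))
# rim circle guess
big=cv2.resize(im[130:230,240:345],None,fx=6,fy=6,interpolation=2)
def draw(c,z,r,col):
    pts=np.array([(proj(info,[c[0]+r*np.cos(a),c[1]+r*np.sin(a),z])-[240,130]+.5)*6-.5 for a in np.linspace(0,6.3,60)])
    cv2.polylines(big,[np.round(pts).astype(int)],True,col,1)
draw((485,-53),115,66,(255,0,0));draw((485,-53),0,78,(0,255,0));draw((485,-53),29,60,(0,0,255))
cv2.imwrite('pics/rim.png',big[:,:,::-1])
E
```

```text
[[302.09541319   0.         279.57843069]
 [  0.         302.09541319 206.02026848]
 [  0.           0.           1.        ]]
pot -0.6 1 (-1.0, 0.7, 18)
pot -0.6 -1 (-1.0, 0.7, 17)
pot -0.3 1 (-0.9, 0.6, 16)
pot -0.3 -1 (-0.9, 0.6, 16)
pot 0 1 (-0.9, 0.5, 15)
pot 0 -1 (-0.8, 0.5, 14)
pot 0.33 1 (-0.9, 0.6, 16)
pot 0.33 -1 (-0.9, 0.6, 16)
pot 0.6 1 (-1.1, 0.9, 21)
pot 0.6 -1 (-1.2, 0.9, 22)
potn -0.6 1 (-1.1, 0.4, 16)
potn -0.6 -1 (-1.1, 0.4, 16)
potn -0.3 1 (-1.0, 0.3, 14)
potn -0.3 -1 (-1.0, 0.3, 14)
potn 0 1 (-1.0, 0.3, 14)
potn 0 -1 (-1.0, 0.3, 14)
potn 0.33 1 (-1.1, 0.4, 16)
potn 0.33 -1 (-1.1, 0.4, 16)
potn 0.6 1 (-1.2, 0.5, 18)
potn 0.6 -1 (-1.2, 0.5, 18)
pad -0.6 1 (-1.2, 1.4, 27)
pad -0.6 -1 (-1.2, 1.4, 27)
pad -0.3 1 (-1.2, 1.4, 24)
pad -0.3 -1 (-1.2, 1.4, 24)
pad 0 1 (-1.2, 0.4, 17)
pad 0 -1 (-1.2, 0.4, 17)
pad 0.33 1 (-1.2, 0.3, 16)
pad 0.33 -1 (-1.2, 0.2, 15)
pad 0.6 1 (-1.2, 0.3, 16)
pad 0.6 -1 (-1.2, 0.3, 16)
0.78 [455.99494617 234.74858554] [-0.95059825 -0.31042385] [554.90000588 267.04665572] [368.87446053 206.29884224]
bead_bath 0.95 266 336 157 213
bead_bath 0.69 163 205 250 287
bead_bath 0.22 287 294 194 202
[ 516.33161922 -167.6295199   105.        ]
```

View pics/rim.png

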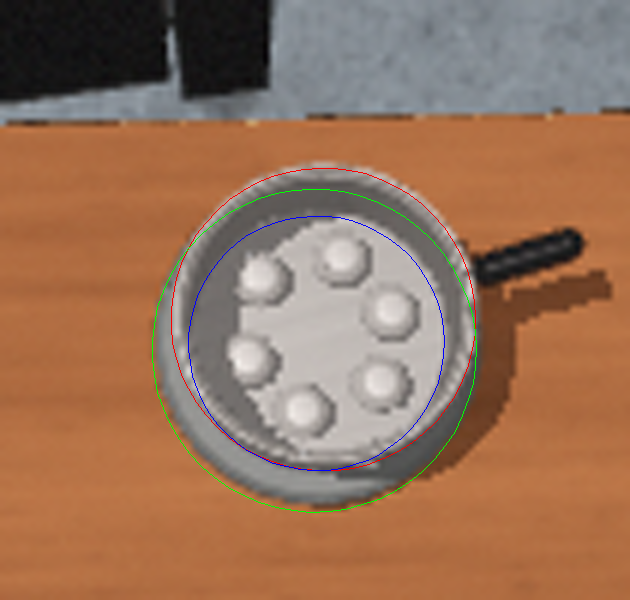

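Run:
```python
from h import *
C=np.array([487.,-52.5])
q0=np.array(robot.observe()['joints'])
for azd in [-110,-90,-76,-60,-45,-30,0,20,-140,90,120]:
    az=np.radians(azd);h=np.array([np.cos(az),np.sin(az)])
    for s in (1,-1):
        out=[]
        for rad,z in [(-90,150),(0,205),(40,205)]:
            P=[*(C+rad*h),z]; r=[]
            for b in np.arange(-1.3,1.31,.1):
                if kin.ik(P,ori(tooldir(az,b),[-s*np.sin(az),s*np.cos(az),0])) is not None:r.append(round(float(b),1))
            out.append((r[0],r[-1],len(r)) if r else None)
        print(azd,s,out)
```

```text
-110 1 [(-1.3, 1.3, 27), (-1.3, 1.3, 27), (-1.3, 1.3, 27)]
-110 -1 [(-1.3, 1.3, 27), (-1.3, 1.3, 27), (-1.3, 1.3, 27)]
-90 1 [(-1.3, 1.3, 27), (-1.3, 1.3, 27), (-1.3, 1.3, 27)]
-90 -1 [(-1.3, 1.3, 27), (-1.3, 1.3, 27), (-1.3, 1.3, 27)]
-76 1 [(-1.3, 1.3, 27), (-1.3, 1.3, 27), (-1.3, 1.3, 27)]
-76 -1 [(-1.3, 1.3, 27), (-1.3, 1.3, 27), (-1.3, 1.3, 27)]
-60 1 [(-1.3, 1.3, 27), (-1.3, 1.3, 27), (-1.3, 1.3, 27)]
-60 -1 [(-1.3, 1.3, 27), (-1.3, 1.3, 27), (-1.3, 1.3, 27)]
-45 1 [(-1.3, 0.5, 19), (-1.1, 0.9, 21), (-1.0, 1.0, 21)]
-45 -1 [(-1.3, 0.6, 20), (-1.1, 0.9, 21), (-1.0, 1.0, 21)]
-30 1 [(-1.2, 0.3, 16), (-0.9, 0.6, 16), (-0.8, 0.7, 16)]
-30 -1 [(-1.2, 0.3, 16), (-0.9, 0.5, 15), (-0.8, 0.7, 16)]
0 1 [(-1.1, 0.2, 14), (-0.8, 0.5, 14), (-0.8, 0.7, 16)]
0 -1 [(-1.1, 0.2, 14), (-0.8, 0.5, 14), (-0.8, 0.6, 15)]
20 1 [(-1.2, 0.3, 16), (-0.9, 0.5, 15), (-0.8, 0.7, 16)]
20 -1 [(-1.3, 0.3, 17), (-0.9, 0.7, 17), (-0.9, 0.7, 17)]
-140 1 [(-1.3, 1.1, 25), (-1.3, 1.3, 27), (-1.3, 1.3, 27)]
-140 -1 [(-1.3, 1.0, 24), (-1.3, 1.3, 27), (-1.3, 1.3, 27)]
90 1 [(-1.3, 1.3, 27), (-1.3, 1.3, 27), (-1.3, 1.3, 27)]
90 -1 [(-1.3, 1.3, 27), (-1.3, 1.3, 27), (-1.3, 1.3, 27)]
120 1 [(-1.3, 1.2, 26), (-1.3, 1.3, 27), (-1.3, 1.3, 27)]
120 -1 [(-1.3, 1.2, 26), (-1.3, 1.3, 27), (-1.3, 1.3, 27)]
```

Run:
```python
from h import *
az=np.arctan2(.3104,.9506); h=np.array([np.cos(az),np.sin(az)])
end=np.array([368.3,206.5]); G=end+40*h
b=.15; d=tooldir(az,b); y=[-np.sin(az),np.cos(az),0]
o=[ori(d,[y[0],y[1],0]),ori(d,[-y[0],-y[1],0])]
for k in o:
    q=kin.ik([*G,120],k); print(q)
P=np.array([*G,180])
# pick by j7 closeness
qs=[kin.ik(P,k) for k in o]; c=int(abs(qs[0][6])>abs(qs[1][6]))
robot.movep(P,o[c]); 
im,info=snap('wrist','w1.png')
for n in ['paddle','paddle_top','paddle_foot']:
    print(n,[(round(d['confidence'],2),np.round(world(info,d['at']),1).tolist()) for d in viewer.pinpoint(n,'wrist')])
for dd in viewer.silhouettes('paddle','wrist')[:1]:
    ys,xs=np.nonzero(dd['mask']);W=np.array([rayz(info,(x,y),8)[:2] for x,y in zip(xs,ys)])
    cc=W.mean(0);u=np.linalg.svd(W-cc,full_matrices=False)[2][0];p=(W-cc)@u
    print(dd['confidence'],cc,u,cc+u*p.min(),cc+u*p.max())
print(robot.observe()['t'],robot.observe()['tcp_pos'],P)
```

```text
[-0.63112719  0.22132339  0.03856276  2.24185759  0.06401407  0.53518808
  1.23957193]
[-1.08844641  0.23468776  0.55651511  2.2684157  -0.17376928  0.5328633
 -1.66491381]
paddle [(0.62, [460.5, 242.0, -2.9])]
paddle_top [(0.84, [367.5, 209.6, 3.4])]
paddle_foot [(0.82, [556.4, 269.6, 1.0])]
0.81 [457.66609604 237.46270384] [0.94956963 0.31355625] [365.32098016 206.96953346] [552.73063066 268.85385025]
2.875 [406.29020926 219.51317407 179.95939036] [406.32421826 218.91607127 180.        ]
```

View pics/w1.png

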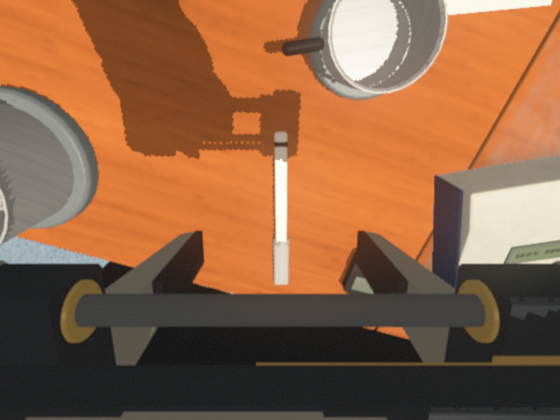

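Run:
```python
from h import *
az=np.arctan2(.312,.950); h=np.array([np.cos(az),np.sin(az)]); n=np.array([-h[1],h[0]])
end=np.array([367.5,207.3]); G=end+40*h
b=.15; d=tooldir(az,b)
ob=robot.observe(); yt=Rn.from_rotvec(ob['tcp_rot']).as_matrix()[:,1]
s=np.sign(yt[:2]@n); o=ori(d,[s*n[0],s*n[1],0])
robot.servo_line([*G,40],feed=200,rotation=o)
robot.servo_line([*G,4.5],feed=60)
print(robot.observe()['contact_force'],robot.observe()['tcp_pos'])
grip(0.0,60)
ob=robot.observe(); print(ob['grip_width'],ob['t'],ob['tcp_pos'])
# paddle pose in world: x = -h (blade->handle), z up
Rp=np.c_[[-h[0],-h[1],0],[h[1],-h[0],0],[0,0,1]]
org=np.array([*(end+100*h),0.])
Rt=Rn.from_rotvec(ob['tcp_rot']).as_matrix()
# lateral recentring: fingers centre on paddle
tp=Rt.T@(org-ob['tcp_pos']); print('paddle org in tool',tp); tp[1]=0
np.savez('grasp.npz',R=Rt.T@Rp,t=tp)
robot.servo_line([*G,120],feed=150)
ob=robot.observe(); print(ob['grip_width'],ob['contact_force'],ob['wrist_torque'],ob['t'])
im,info=snap('wrist','w2.png')
for nn in ['paddle_top','paddle_foot']:
    print(nn,[(round(d['confidence'],2),np.round(world(info,d['at']),1).tolist()) for d in viewer.pinpoint(nn,'wrist')])
Rt=Rn.from_rotvec(ob['tcp_rot']).as_matrix();g=np.load('grasp.npz')
for x,z in((100,7),(-98,4)): print('exp',ob['tcp_pos']+Rt@(g['t']+g['R']@[x,0,z]))
```

```text
[ 0.50983727 -0.48985114 -0.04754242] [405.46902114 219.7252177    4.32416989]
0.1476022717258682 5.6333 [405.49656243 219.86306084   4.49257929]
paddle org in tool [13.40768455 -0.0917428  58.6350741 ]
0.14256394691814558 [ 0.15236905 -0.73757017 -0.79000649] [-0.04510016  0.2248591  -0.01055839] 6.55
paddle_top [(0.78, [364.9, 205.8, 117.4])]
paddle_foot []
exp [366.83440935 206.86539163 121.86058425]
exp [554.96117325 268.59386275 118.55656306]
```

View pics/w2.png

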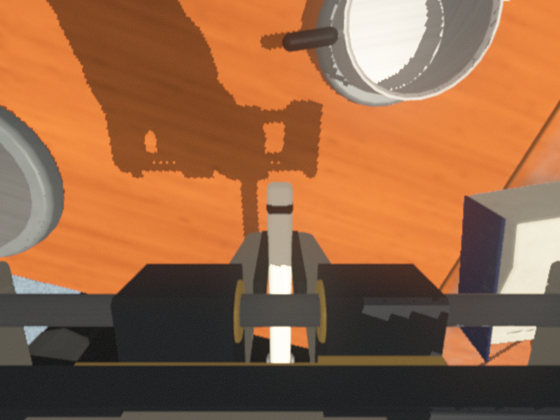

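```bash
cat >> h.py <<'E'
C=np.array([487.,-52.5]); AZH=np.radians(-75.8)   # pot centre, azimuth of pot handle
def padpose(foot,th,az):
    """paddle pose (R,org) with foot at world pos, tilt th, foot pointing to az, paddle z facing up/forward"""
    h=np.array([np.cos(az),np.sin(az),0]);k=np.array([0,0,1.])
    x=-(np.sin(th)*h-np.cos(th)*k); z=np.cos(th)*h+np.sin(th)*k; y=np.cross(z,x)
    R=np.c_[x,y,z]; return R, np.array(foot)-R@[-98,0,4]
def toolpose(Rp,op):
    g=np.load('grasp.npz'); Rt=Rp@g['R'].T; return op-Rt@g['t'], Rn.from_matrix(Rt).as_rotvec()
def padnow():
    ob=robot.observe(); g=np.load('grasp.npz');Rt=Rn.from_rotvec(ob['tcp_rot']).as_matrix()
    R=Rt@g['R'];o=ob['tcp_pos']+Rt@g['t'];return R,o
E
python3 - <<'E'
from h import *
az0=np.arctan2(.312,.950)
hh=np.array([np.cos(AZH),np.sin(AZH)])
th=.65
w=[padpose([500,180,180],1.0,az0-.2),padpose([480,60,190],th,-.6),padpose([*(C+10*hh),170],th,AZH),padpose([*(C+10*hh),36],th,AZH)]
for R,o in w: p,r=toolpose(R,o);print(p,kin.ik(p,r))
for R,o in w[:3]:
    robot.movep(*toolpose(R,o))
ob=robot.observe();print(ob['t'],ob['joints'],ob['grip_width'],ob['contact_force'])
for c in('scene','top'):
    im,info=snap(c,c+'3.png')
    for nn in ['paddle_top','paddle_foot']:
        print(nn,[(round(d['confidence'],2),np.round(world(info,d['at']),1).tolist()) for d in viewer.pinpoint(nn,c)])
R,o=padnow();print(o+R@[100,0,7],o+R@[-98,0,4])
im=cv2.imread('pics/scene3.png')[100:320,180:460];cv2.imwrite('pics/s3.png',cv2.resize(im,None,fx=2.7,fy=2.7))
E
```

```text
[368.2435827  164.45878565 265.7716907 ] [-0.46204264  0.2456505   0.06438094  1.86872451 -0.12963946  1.43548282
  1.33601574]
[401.40862728 113.7530067  316.06377819] [-0.15177428  0.35834035  0.15526561  1.75242884 -0.45503033  1.70859565
  1.07990473]
[466.08461398  30.10887623 296.06377819] [ 0.04878169  0.32531247  0.30027211  1.86231356 -0.70540017  1.51216368
  0.85071785]
[466.08461398  30.10887623 162.06377819] [ 0.05884502  0.51654264  0.29764611  1.95385984 -0.78455367  1.32499141
  1.05689918]
8.5 [-0.06544902  0.33363652  0.44019558  1.87179718 -0.73300716  1.53818479
  0.88559873] 0.14516744740738804 [-0.84177163  0.90979301 -0.76514136]
paddle_top []
paddle_foot [(0.54, [487.3, -61.7, 165.8])]
paddle_top [(0.64, [478.2, -0.7, 246.7]), (0.58, [463.8, 52.9, 328.1])]
paddle_foot []
[460.45024088  53.37680958 329.41269632] [489.72679874 -60.30064079 169.93442057]
```

View pics/s3.png

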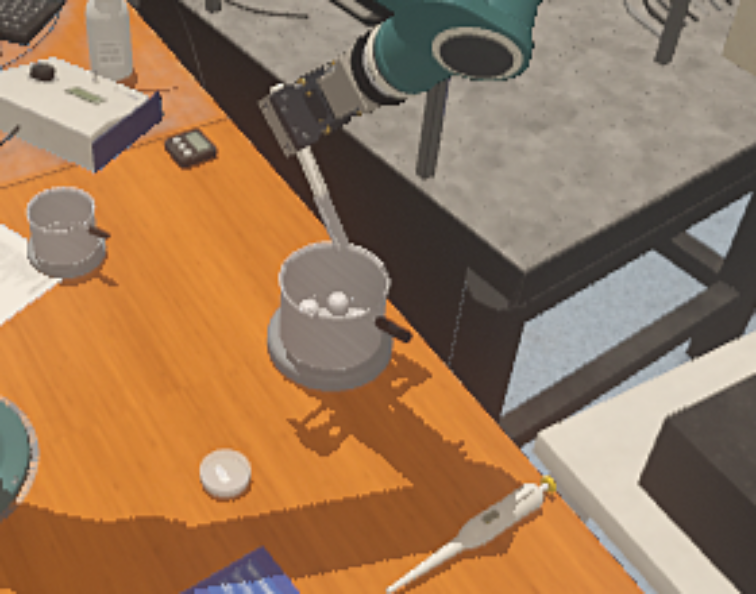

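Run:
```python
from h import *
hh=np.array([np.cos(AZH),np.sin(AZH)]);th=.65
f0=robot.observe()['contact_force']
for z,f in((60,200),(40,80),(37,30),(35,30),(33.5,30)):
    p,r=toolpose(*padpose([*(C+13*hh),z],th,AZH)); robot.servo_line(p,feed=f,rotation=r)
    ob=robot.observe();print(z,ob['contact_force']-f0,ob['t'])
    if np.linalg.norm(ob['contact_force']-f0)>4: break
im,info=snap('scene','scene4.png')
im=im[100:320,180:460];cv2.imwrite('pics/s4.png',cv2.resize(im,None,fx=2.7,fy=2.7)[:,:,::-1])
```

```text
60 [-1.13249692 -1.09079936  1.53429778] 9.5
40 [ 0.02130027  0.41387272 -0.06679266] 9.9
37 [-0.60223538  0.32384517  0.15176922] 10.15
35 [-0.07005903  0.67929883  1.28557047] 10.4
33.5 [ 0.9956146  -0.36655091  0.1441107 ] 10.65
```

View pics/s4.png

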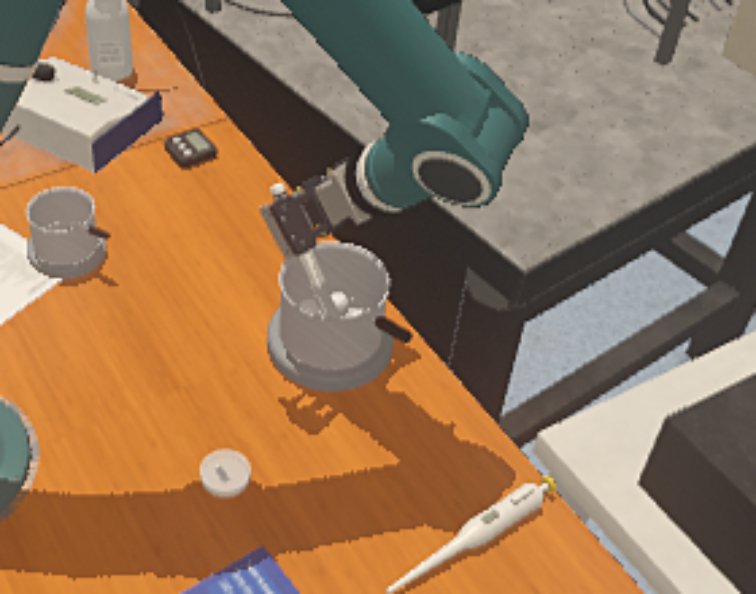

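Run:
```python
from h import *
grip(0.5)
robot.hold(.4)
ob=robot.observe();x=Rn.from_rotvec(ob['tcp_rot']).as_matrix()[:,0]
print(ob['t'])
robot.servo_line(ob['tcp_pos']-90*x,feed=180)
robot.hold(.3)
for c in('scene','top'):
    im,info=snap(c,c+'5.png')
    for nn in ['paddle_top','paddle_foot']:
        print(c,nn,[(round(d['confidence'],2),np.round(world(info,d['at']),1).tolist()) for d in viewer.pinpoint(nn,c)])
    print(info['R'])
print(robot.observe()['t'])
a=cv2.imread('pics/scene5.png')[100:320,240:400];b=cv2.imread('pics/top5.png')[110:330,200:360]
cv2.imwrite('pics/st5.png',cv2.resize(np.hstack([a,b]),None,fx=2.5,fy=2.5))
```

```text
11.7417
scene paddle_top [(0.73, [457.8, 56.8, 185.3])]
scene paddle_foot [(0.58, [491.7, -67.6, 32.1])]
[[ 0.88079511 -0.47341293  0.00895388]
 [-0.32665736 -0.62122526 -0.712302  ]
 [ 0.34277535  0.62446727 -0.70181599]]
top paddle_top [(0.72, [465.6, 58.5, 188.7])]
top paddle_foot [(0.76, [493.4, -67.2, 31.8])]
[[-0.02204102 -0.99973863  0.00607157]
 [-0.9977281   0.02160916 -0.0638097 ]
 [ 0.06366182 -0.00746421 -0.99794361]]
12.9917
```

View pics/st5.png

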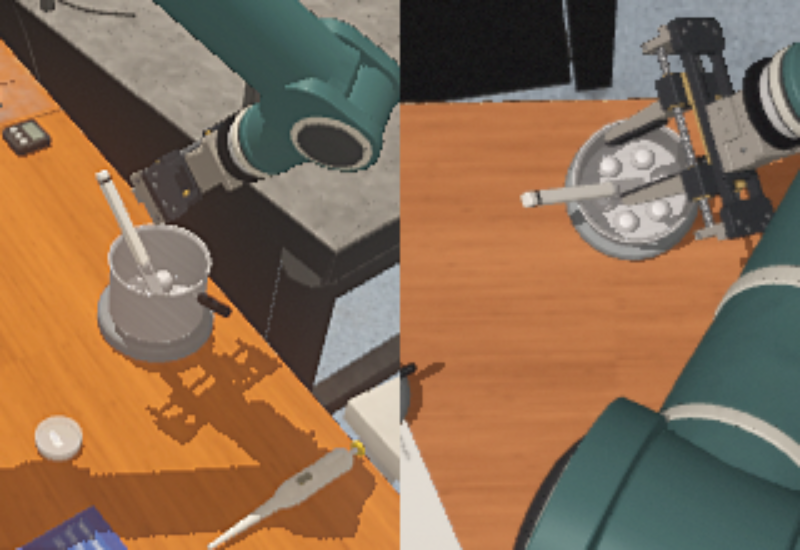

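Run:
```python
from h import *
az=np.radians(-76.2);hh=np.array([np.cos(az),np.sin(az)])
th=.69; fd=tooldir(az,th); top=np.array([460.6,55.5,185.5])
ob=robot.observe(); yt=Rn.from_rotvec(ob['tcp_rot']).as_matrix()[:,1]
s=np.sign(yt@[-hh[1],hh[0],0]);Y=[-s*hh[1],s*hh[0],0]
print(ob['tcp_pos'],ob['joints'])
w=[([480,-20,330],ori(tooldir(az,0),Y)),(top-60*fd+[0,0,25],ori(fd,Y)),(top-50*fd,ori(fd,Y))]
for p,r in w: print(kin.ik(p,r))
print(kin.ik(top+45*fd,ori(fd,Y)))
# clear straight back/up first
robot.servo_line(ob['tcp_pos']+np.array([0,0,90]),feed=250)
for p,r in w: robot.movep(p,r)
ob=robot.observe();print(ob['t'],ob['joints'],ob['tcp_pos'])
im,info=snap('wrist','w6.png')
for nn in ['paddle_top','paddle_foot']:
    print(nn,[(round(d['confidence'],2),np.round(world(info,d['at']),1).tolist()) for d in viewer.pinpoint(nn,'wrist')])
im,info=snap('top','top6.png')
for nn in ['paddle_top']:
    print(nn,[(round(d['confidence'],2),np.round(world(info,d['at']),1).tolist()) for d in viewer.pinpoint(nn,'top')])
a=cv2.imread('pics/w6.png');b=cv2.imread('pics/top6.png')[110:330,200:360]
cv2.imwrite('pics/st6.png',np.hstack([cv2.resize(a,(500,375)),cv2.resize(b,(273,375))]))
```

```text
[482.17543004 -33.5480102  224.06955415] [ 0.04137239  0.49889299  0.4559718   1.83197123 -0.74052482  1.52125226
  1.05782055]
[-0.47571702  0.05286873  0.47258256  1.88306035 -0.02569698  1.21155781
  0.24619033]
[-0.58523364  0.26306652 -0.13669501  1.99175664  0.65791886  1.32188608
 -0.79341221]
[-0.68118927  0.29829868 -0.01226291  2.03189834  0.65485699  1.23671866
 -0.81007388]
[-0.8931924   0.40388551  0.37865611  2.14296863  0.64607093  0.94882459
 -0.75768275]
15.3917 [-0.79367491  0.29572839  0.12503869  2.03974445  0.62512791  1.21424446
 -0.7783262 ] [452.7585527   83.69349533 224.14217521]
paddle_top [(0.62, [458.7, 57.8, 180.2])]
paddle_foot []
paddle_top [(0.67, [463.7, 59.1, 182.7])]
```

View pics/st6.png

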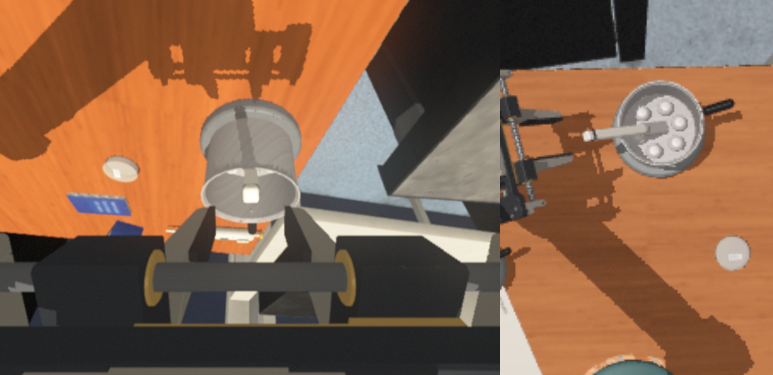

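Run:
```python
from h import *
az=np.radians(-76.);hh=np.array([np.cos(az),np.sin(az)])
th=.705; fd=tooldir(az,th); top=np.array([461.,56.8,183.5])
ob=robot.observe(); yt=Rn.from_rotvec(ob['tcp_rot']).as_matrix()[:,1]
s=np.sign(yt@[-hh[1],hh[0],0]);Y=[-s*hh[1],s*hh[0],0];o=ori(fd,Y)
f0=ob['contact_force']
robot.servo_line(top+5*fd,feed=150,rotation=o); print(robot.observe()['contact_force']-f0)
robot.servo_line(top+45*fd,feed=80,rotation=o);print(robot.observe()['contact_force']-f0)
im,info=snap('wrist','w7.png')
grip(0.0,60)
ob=robot.observe();print(ob['grip_width'],ob['contact_force']-f0,ob['t'],ob['tcp_pos'])
snap('wrist','w8.png');snap('scene','scene8.png')
# paddle in tool: assume leaning geometry
Rp,op=padpose([0,0,0],th,az); org=top-Rp@[100,0,7]
Rt=Rn.from_rotvec(ob['tcp_rot']).as_matrix();tp=Rt.T@(org-ob['tcp_pos']);print(tp);tp[1]=0
np.savez('grasp.npz',R=Rt.T@Rp,t=tp)
a=cv2.imread('pics/w8.png');b=cv2.imread('pics/scene8.png')[100:320,240:400]
cv2.imwrite('pics/st8.png',np.hstack([cv2.resize(a,(500,375)),cv2.resize(b,(273,375))]))
```

```text
[ 0.62084446  0.54713957 -0.25473228]
[ 0.43746544 -0.30756999  0.26601612]
0.14977868494994714 [-0.36156034  0.7756261  -0.46172225] 17.45 [468.02101642  28.52667641 149.25157797]
[ 5.50374318e+01  2.99511511e-02 -6.99343891e+00]
```

View pics/st8.png

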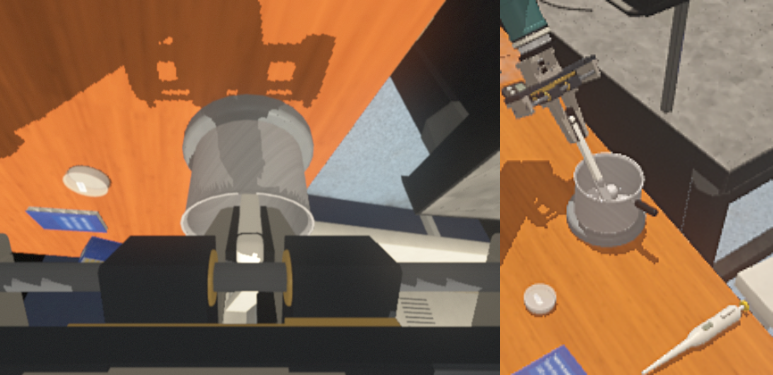

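Run:
```python
from h import *
R,o=padnow();f=o+R@[-98,0,4];print(f,(f[:2]-C)@[np.cos(AZH),np.sin(AZH)])
az=np.radians(-76.);hh=np.array([np.cos(az),np.sin(az)])
# floor-contact correction along paddle axis: foot z should be 33.1
g=dict(np.load('grasp.npz')); dz=33.1-f[2]; 
g['t']=g['t']+g['R']@[-1,0,0]*(-dz/np.cos(.705)); np.savez('grasp.npz',**g)
R,o=padnow();f=o+R@[-98,0,4];print('corr',f)
for k,(th,F,z) in enumerate([(.69,12,40),(.55,8,44),(.4,4,44),(.25,2,44),(.12,0,44),(0.0,0,44)]):
    p,r=toolpose(*padpose([*(C+F*hh),z],th,az));robot.servo_line(p,feed=80,rotation=r)
ob=robot.observe();print(ob['t'],ob['grip_width'],ob['contact_force'],ob['joints'])
for c in('scene','top','wrist'):
    im,info=snap(c,c+'9.png')
    for nn in ['paddle_top','paddle_foot']:
        print(c,nn,[(round(d['confidence'],2),np.round(world(info,d['at']),1).tolist()) for d in viewer.pinpoint(nn,c)])
    if c!='wrist': np.savez(c+'info.npz',**{k:np.array(info[k]) for k in('camera_matrix','R','t')})
R,o=padnow();print(o+R@[100,0,7],o+R@[-98,0,4])
a=cv2.imread('pics/scene9.png')[60:270,220:400];b=cv2.imread('pics/top9.png')[110:320,200:380]
cv2.imwrite('pics/st9.png',cv2.resize(np.hstack([a,b]),None,fx=2.2,fy=2.2))
```

```text
[491.48266013 -65.4617328   30.74944042] 13.665321226281655
corr [490.9986351  -63.52120545  33.10003686]
19.75 0.14624346184463596 [-0.04546832  0.20235093 -2.63050462] [-0.12426075  0.22229852  0.18964141  2.01652562 -0.05100808  0.90925227
  0.33784673]
scene paddle_top [(0.65, [486.4, -57.8, 240.1])]
scene paddle_foot [(0.6, [486.4, -57.7, 42.3])]
top paddle_top []
top paddle_foot []
wrist paddle_top [(0.68, [486.2, -56.3, 238.6])]
wrist paddle_foot [(0.79, [487.9, -53.6, 39.2])]
[487.67956857 -54.94125274 242.03574338] [486.96071328 -52.05509703  44.03535612]
```

View pics/st9.png

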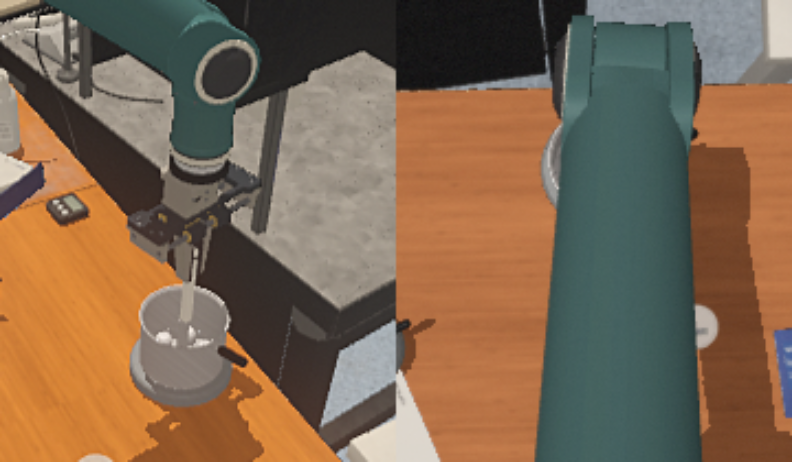

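```bash
cat > stir.py <<'E'
from h import *
import sys
az=np.radians(-76.)
def go(phi_deg,r,z=39.,feed=60):
    a=AZH+np.radians(phi_deg)
    p,ro=toolpose(*padpose([C[0]+r*np.cos(a),C[1]+r*np.sin(a),z],0.,az)); robot.servo_line(p,feed=feed,rotation=ro)
def rad(phi): return float(np.interp(phi,[-80,-30,0,30,60],[12,26,31,36,40]))
def sweep(a0,a1,step=15,f0=np.zeros(3)):
    mx=0
    for ph in np.arange(a0,a1+.1,step):
        go(ph,rad(ph)); ob=robot.observe(); F=ob['contact_force']-f0; n=np.linalg.norm(F); mx=max(mx,n)
        if n>6: print(ph,F.round(1),ob['wrist_torque'].round(2),round(ob['grip_width'],3))
        if n>40: print('STOP');break
    print('done',ph,'max',mx,'t',ob['t'],ob['grip_width'])
E
python3 - <<'E'
from stir import *
f0=robot.observe()['contact_force']; np.save('f0.npy',f0)
go(-80,2,44);go(-80,4,39,30); print(robot.observe()['contact_force']-f0)
sweep(-80,-20,15,f0); sweep(-10,90,10,f0)
for c in('scene','wrist'):
    im,info=snap(c,c+'10.png')
    for nn in ['paddle_top','paddle_foot']:
        print(c,nn,[(round(d['confidence'],2),np.round(world(info,d['at']),1).tolist()) for d in viewer.pinpoint(nn,c)])
R,o=padnow();print(o+R@[100,0,7],o+R@[-98,0,4])
a=cv2.imread('pics/scene10.png')[110:270,240:360];b=cv2.imread('pics/wrist10.png')
cv2.imwrite('pics/st10.png',np.hstack([cv2.resize(a,(300,400)),cv2.resize(b,(500,400))]))
E
```

```text
[ 0.1517678  -0.34214303  0.58782943]
done -20.0 max 1.2781906177140092 t 22.1167 0.14702655688559116
done 90.0 max 5.9785896752431285 t 24.9667 0.1538478750292747
scene paddle_top [(0.6, [526.8, -47.9, 235.0])]
scene paddle_foot [(0.44, [527.4, -45.3, 36.7])]
wrist paddle_top [(0.91, [525.6, -47.4, 232.6]), (0.19, [486.5, -53.6, 115.7])]
wrist paddle_foot [(0.92, [529.1, -44.1, 35.8])]
[526.5203351  -45.72520097 237.01141328] [525.79940436 -42.82094523  39.01129823]
```

View pics/st10.png

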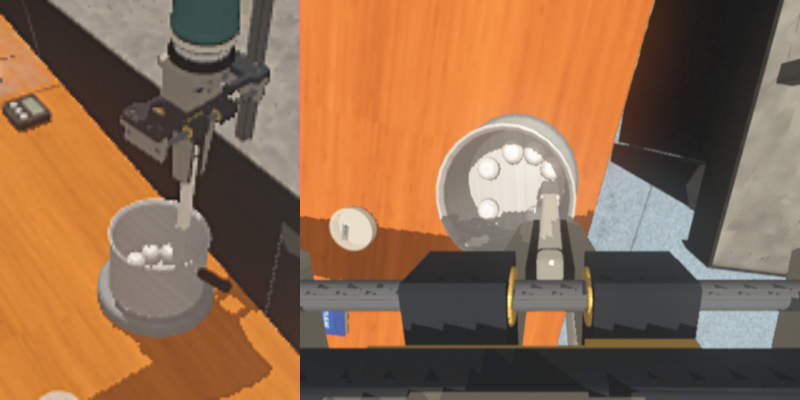

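Run:
```python
from stir import *
f0=np.load('f0.npy')
sweep(102,366,12,f0)
im,info=snap('wrist','wrist11.png')
for c in ('wrist','scene'):
    if c=='scene': im,info=snap('scene','scene11.png')
    for nn in ['paddle_top','paddle_foot']:
        print(c,nn,[(round(d['confidence'],2),np.round(world(info,d['at']),1).tolist()) for d in viewer.pinpoint(nn,c)])
R,o=padnow();print(o+R@[100,0,7],o+R@[-98,0,4])
a=cv2.imread('pics/scene11.png')[110:270,240:360];b=cv2.imread('pics/wrist11.png')
cv2.imwrite('pics/st11.png',np.hstack([cv2.resize(a,(300,400)),cv2.resize(b,(500,400))]))
```

```text
138.0 [-0.6 -6.   0.5] [-2.43  0.14  0.01] 0.15
150.0 [ 0.3 -6.1  0. ] [-2.64  0.03 -0.06] 0.149
162.0 [-0.5 -5.8  1.8] [-2.76  0.22 -0.09] 0.147
210.0 [ 6.  -0.3  0.6] [-0.1  -2.05  0.02] 0.151
222.0 [ 8.6 -0.9  0.8] [-0.63 -3.36  0.06] 0.146
234.0 [ 7.7 -3.7 -0.2] [-1.41 -3.01  0.12] 0.149
246.0 [ 7.7  0.2 -1.1] [ 0.19 -3.16  0.08] 0.152
258.0 [8.  5.2 1.8] [ 1.94 -2.93  0.04] 0.15
270.0 [8.  5.9 1.1] [ 2.19 -3.2  -0.01] 0.148
282.0 [7.3 4.8 1.5] [ 2.11 -2.98 -0.04] 0.146
294.0 [6.1 6.3 1.5] [ 2.28 -2.14 -0.16] 0.147
306.0 [5.4 6.2 2.2] [ 2.32 -2.11 -0.11] 0.152
318.0 [5.4 3.2 0.6] [ 1.52 -1.99 -0.13] 0.146
done 366.0 max 9.945694945853367 t 31.975 0.14777649874695836
wrist paddle_top [(0.87, [499.9, -95.4, 229.7]), (0.47, [522.5, -84.6, 28.5]), (0.34, [479.2, -52.0, 0.7])]
wrist paddle_foot [(0.81, [499.7, -75.7, 34.2])]
scene paddle_top [(0.55, [499.9, -95.2, 235.7])]
scene paddle_foot [(0.41, [498.3, -78.1, 37.8])]
[501.42535775 -93.02875232 237.02982801] [500.70274497 -90.12349895  39.02973373]
```

View pics/st11.png

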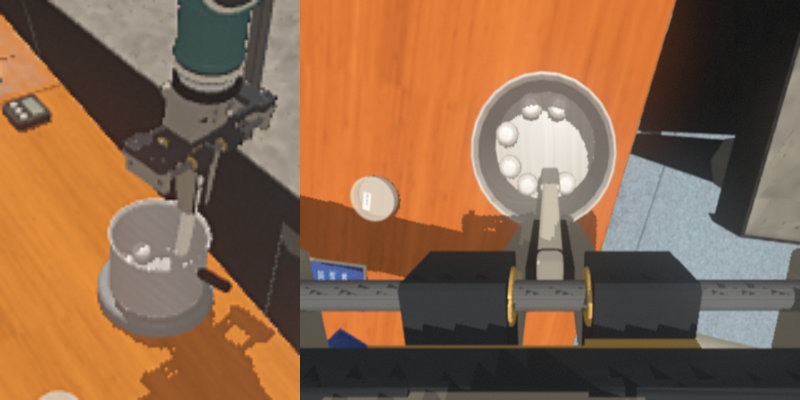

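```bash
cat > stir2.py <<'E'
from h import *
import stir
def remodel(foot,top,zc):
    """update grasp model from measured foot/top (in-plane tilt + offset)"""
    az=stir.az;h=np.array([np.cos(az),np.sin(az),0]); v=np.array(foot)-np.array(top)
    th=np.arctan2(v@h,-v[2]); R,_=padpose([0,0,0],th,az)
    mid=(np.array(foot)+np.array(top))/2; org=mid-R@[1,0,5.5]+[0,0,zc]
    ob=robot.observe();Rt=Rn.from_rotvec(ob['tcp_rot']).as_matrix()
    tp=Rt.T@(org-ob['tcp_pos']); print('remodel',th,tp); tp[1]*=.5
    np.savez('grasp.npz',R=Rt.T@R,t=tp)
E
python3 - <<'E'
from stir2 import *
from stir import *
f0=np.load('f0.npy')
remodel([499,-77,36],[500,-95,233],1)
R,o=padnow();print(o+R@[100,0,7],o+R@[-98,0,4])
stir.rad=lambda p: float(np.interp(p,[366,400],[29,40]))
sweep(372,540,12,f0)
for c in ('wrist','scene'):
    im,info=snap(c,c+'12.png')
    for nn in ['paddle_top','paddle_foot']:
        print(c,nn,[(round(d['confidence'],2),np.round(world(info,d['at']),1).tolist()) for d in viewer.pinpoint(nn,c)])
R,o=padnow();print(o+R@[100,0,7],o+R@[-98,0,4])
a=cv2.imread('pics/scene12.png')[110:270,240:360];b=cv2.imread('pics/wrist12.png')
cv2.imwrite('pics/st12.png',np.hstack([cv2.resize(a,(300,400)),cv2.resize(b,(500,400))]))
E
```

```text
remodel -0.08964359333050086 [ 53.98413889  -0.16996652 -12.84981808]
[502.08800068 -96.02861993 233.96819699] [497.07692179 -75.93028024  37.03179652]
384.0 [-4.6  5.7  1. ] [ 2.02  1.7  -0.02] 0.146
done 540.0 max 7.355648810723436 t 36.6583 0.14691268151562528
wrist paddle_top [(0.6, [479.1, -14.9, 232.8])]
wrist paddle_foot [(0.66, [476.6, -7.4, 38.1])]
scene paddle_top [(0.52, [477.6, -17.7, 240.8])]
scene paddle_foot [(0.47, [471.6, -8.5, 40.0])]
[477.87698483 -16.64056577 236.89902595] [477.07704126 -13.74525287  38.89908339]
```

View pics/st12.png

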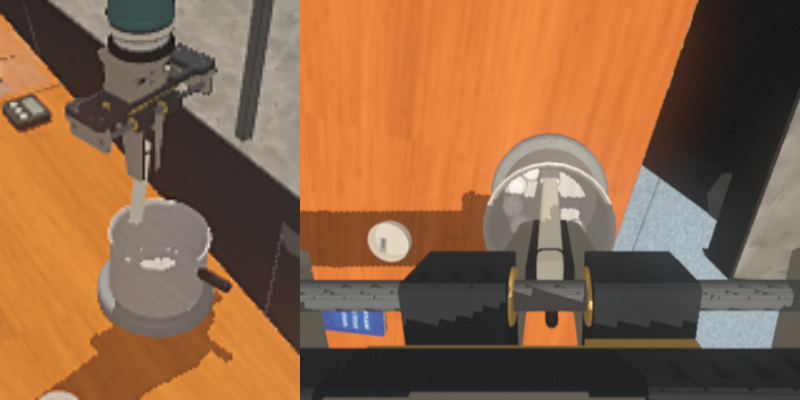

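Run:
```python
from stir2 import *
from stir import *
f0=np.load('f0.npy')
stir.rad=lambda p: float(np.interp(p,[540,655,715],[40,40,46]))
sweep(552,720,12,f0)
for c in ('wrist','scene'):
    im,info=snap(c,c+'13.png')
    for nn in ['paddle_top','paddle_foot']:
        print(c,nn,[(round(d['confidence'],2),np.round(world(info,d['at']),1).tolist()) for d in viewer.pinpoint(nn,c)])
R,o=padnow();print(o+R@[100,0,7],o+R@[-98,0,4])
a=cv2.imread('pics/scene13.png')[110:270,240:360];b=cv2.imread('pics/wrist13.png')
cv2.imwrite('pics/st13.png',np.hstack([cv2.resize(a,(300,400)),cv2.resize(b,(500,400))]))
```

```text
696.0 [1.5 5.8 0.3] [ 2.41 -0.1  -0.05] 0.151
708.0 [ 1.8  6.3 -0.1] [ 2.28 -0.49  0.02] 0.146
done 720.0 max 6.578343470068958 t 41.3833 0.14711923031358506
wrist paddle_top [(0.84, [501.1, -100.4, 235.0])]
wrist paddle_foot [(0.7, [494.7, -80.0, 37.2]), (0.26, [533.1, -57.0, 25.8])]
scene paddle_top []
scene paddle_foot [(0.71, [501.8, 380.5, 1.0]), (0.42, [493.8, -82.5, 40.4]), (0.35, [509.3, -8.8, 31.5])]
[498.5769765  -99.87121706 236.83603648] [497.69329632 -96.90287358  38.83753132]
```

View pics/st13.png

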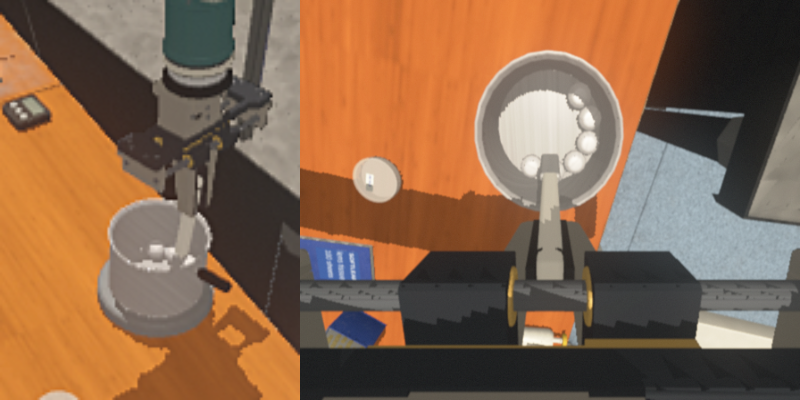

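Run:
```python
from stir2 import *
az=stir.az;hh=np.array([np.cos(az),np.sin(az)]);f0=np.load('f0.npy')
remodel([494.5,-81,37.5],[500.5,-100.5,235],1)
for F,th,z in [(24,-.09,44),(5,-.05,48),(2,.1,46),(3,.25,46),(5,.4,46),(9,.55,44),(13,.65,42)]:
    p,r=toolpose(*padpose([*(C+F*hh),z],th,az));robot.servo_line(p,feed=80,rotation=r)
    print(F,(robot.observe()['contact_force']-f0).round(1))
print(robot.observe()['t'])
for c in ('wrist','scene'):
    im,info=snap(c,c+'14.png')
    for nn in ['paddle_top','paddle_foot']:
        print(c,nn,[(round(d['confidence'],2),np.round(world(info,d['at']),1).tolist()) for d in viewer.pinpoint(nn,c)])
R,o=padnow();print(o+R@[100,0,7],o+R@[-98,0,4])
a=cv2.imread('pics/scene14.png')[110:270,240:360];b=cv2.imread('pics/wrist14.png')
cv2.imwrite('pics/st14.png',np.hstack([cv2.resize(a,(300,400)),cv2.resize(b,(500,400))]))
```

```text
remodel -0.10278734878180225 [ 53.32257124   1.14593183 -20.45824618]
24 [-0.  -0.4  0. ]
5 [0.1 0.4 0.3]
2 [ 0.7 -0.1 -0.4]
3 [ 1.  -0.5 -0.5]
5 [-0.4 -0.3 -0.1]
9 [-0.1 -0.5 -0.9]
13 [ 0.2 -0.1  0. ]
44.4417
wrist paddle_top [(0.62, [458.6, 49.5, 198.4])]
wrist paddle_foot []
scene paddle_top [(0.53, [458.3, 49.5, 202.2])]
scene paddle_foot [(0.72, [486.9, -67.0, 44.1])]
[462.01154201  48.0688626  202.17462776] [490.39796141 -65.70993013  42.60772168]
```

View pics/st14.png

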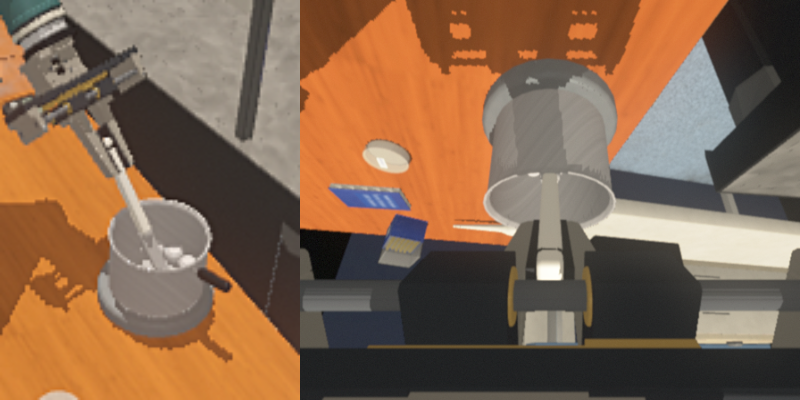

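Run:
```python
from stir2 import *
az=stir.az;hh=np.array([np.cos(az),np.sin(az)]);f0=np.load('f0.npy')
b0=robot.observe()['contact_force']
for z in (39,37,35.5,34,33):
    p,r=toolpose(*padpose([*(C+14*hh),z],.65,az));robot.servo_line(p,feed=30,rotation=r)
    F=robot.observe()['contact_force']-b0; print(z,F.round(1))
    if np.linalg.norm(F)>2.5: break
grip(0.5); robot.hold(.3)
ob=robot.observe();x=Rn.from_rotvec(ob['tcp_rot']).as_matrix()[:,0]
robot.servo_line(ob['tcp_pos']-120*x,feed=150)
robot.hold(.3)
for c in ('top','scene'):
    im,info=snap(c,c+'15.png')
    for nn in ['paddle_top','paddle_foot','bead_0','pipette','timer']:
        print(c,nn,[(round(d['confidence'],2),np.round(world(info,d['at']),1).tolist()) for d in viewer.pinpoint(nn,c)])
ob=robot.observe();print(ob['t'],ob['tcp_pos'],ob['contact_force'])
a=cv2.imread('pics/scene15.png')[110:270,240:360];b=cv2.imread('pics/top15.png')[120:280,200:360]
cv2.imwrite('pics/st15.png',np.hstack([cv2.resize(a,(340,450)),cv2.resize(b,(450,450))]))
```

```text
39 [ 0.3 -0.6 -0.7]
37 [-0.4 -0.4 -0.8]
35.5 [-0.6 -0.3  0.1]
34 [-0.3 -1.3  0.2]
33 [-0.2 -0.8 -0.6]
top paddle_top [(0.77, [463.0, 56.1, 185.4])]
top paddle_foot [(0.73, [489.6, -68.4, 38.8])]
top bead_0 [(0.57, [500.0, -96.9, 32.6]), (0.57, [525.3, -83.7, 23.9]), (0.5, [534.6, -58.5, 28.6]), (0.5, [511.9, -9.3, 27.1]), (0.47, [479.8, -103.9, 27.7]), (0.41, [528.5, -31.3, 30.4])]
top pipette [(0.65, [478.6, -369.1, 2.4]), (0.17, [529.6, -59.4, 30.4])]
top timer [(0.57, [507.2, 372.2, -1.4])]
scene paddle_top [(0.71, [459.3, 55.2, 183.9]), (0.69, [527.4, -27.8, 28.8])]
scene paddle_foot [(0.56, [490.7, -69.9, 31.8])]
scene bead_0 [(0.54, [526.2, -29.7, 26.5]), (0.52, [530.3, -56.8, 28.0]), (0.5, [508.6, -11.1, 28.6])]
scene pipette [(0.87, [470.4, -368.0, -2.1])]
scene timer [(0.45, [501.9, 377.1, 0.0]), (0.18, [488.3, -53.2, 113.7])]
48.7833 [446.84971652 106.71935005 239.28029067] [-0.56073713  0.92742839  0.29335523]
```

View pics/st15.png

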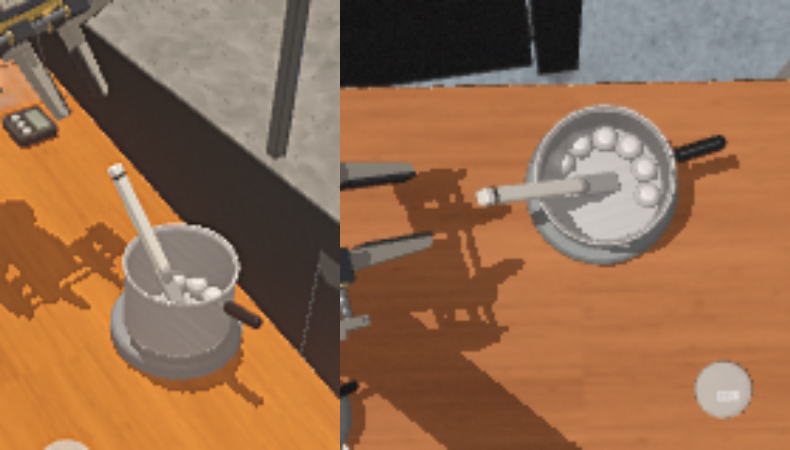

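Run:
```python
from h import *
robot.job_done(); print(robot.observe()['t'])
```

```text
the job is handed in; nothing more can be done
the job is handed in; nothing more can be done
```

I leaned the paddle in the large pot and let go. I then took it again at the top of its handle and stirred two anticlockwise turns with it near-vertical, the foot tracking about 30–45 mm from the pot's axis. It started and ended at the pot handle's side. After that I leaned the paddle back in the pot, let go, withdrew the gripper and handed in at about 49 s. The hand-in reports no verdict.

**Last checks:**
- **Paddle:** it leans at about 0.7 rad with its foot about 16 mm from the pot's axis. The two cameras put the foot 3 to 10 mm above the inner floor.
- **Beads:** the top camera found all six inside the pot, now bunched along one side by the wall. They had been spaced evenly round the ring.
- **Bystanders:** the pipette and timer read within about 8 mm of their first positions, about what the networks scatter.

**What went wrong or stayed uncertain:**
- **Slip in the grip:** the paddle turned about 0.08 rad in the fingers during each turn. The foot therefore lagged 13 to 17 mm behind the target at the end of each turn. Measured at those points, it was still 27 to 29 mm out on the handle's side. I corrected for this after the first turn.
- **Unchecked points:** the foot was measured only at some points round each turn. At the other points I relied on the commanded path.
- **Bead shifts:** individual beads can't be told apart, so I inferred the required shifts from the new arrangement rather than measuring them bead by bead.

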